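Put the carving tools away on their rests

TASK

Put the four carver's tools away, each on the plywood rest made for it: the rectangular sharpening stone flat between the two end cleats and in line with them, the round stone puck flat on the small rimless round rest, the mallet standing on its head with the handle up inside the rimmed round rest, and the palm gouge lying along its outline with the blade over the narrow part. Centre each one on its rest and let go of it; leave the glue bottle standing where it is.

Things in the scene. Friction and masses are not known exactly. Their poses are not given: they have to be found in the camera images.
- stone_mid (a point): Grey rectangular sharpening stone, 100 x 40 x 28 mm high (0.2-0.4 kg), lying flat on the bench. The point is its centre, 14 mm above its underside; x runs along the 100 mm length (either end is the same), z up.
- puck_mid (a point): Small grey round sharpening stone (puck), 50 mm diameter, 32 mm high, lying flat. The point is its centre, 16 mm above its underside; z up.
- mallet_handle (a point): Turned dark-wood carver's mallet standing upright on its round head, handle up, 165 mm tall in all. Head: 72-74 mm diameter at the bottom, narrowing to 60 mm at 85 mm height. Handle: plain round, 28 mm diameter, from 95 mm up to the top. The point is on the axis in the middle of the handle, 130 mm above the underside of the head (35 mm below the top); z up.
- gouge_mid (a point): Palm gouge lying flat: eight-sided pale wood handle 90 mm long, 24 mm across flats, with a thin steel blade 50 mm long; 140 mm overall. The point is half-way along the whole length, on the axis, 12 mm above its underside. x runs along the tool towards the blade tip: handle from -70 to +20 mm, blade from +20 to +70 mm; z is up. It balances on the handle, about 20 mm to the handle side (-x) of this point.
- gouge_tip (a point): The cutting tip of the palm gouge, on its axis, 70 mm from gouge_mid towards +x.
- stone_rest: Fixed plywood rest for the rectangular stone: board 150 x 62 mm, 8 mm thick, with a dark 106 x 46 mm felt rectangle in the middle and a low cleat (8 mm high above the board, 10 mm thick) across each end; the cleats are 126 mm apart inside. The long sides are open. Origin: centre of the underside, on the bench; x along its length, z up.
- puck_rest: Fixed round plywood rest for the puck: flat disc 86 mm diameter, 8 mm thick, no rim, with a dark 52 mm felt disc in the middle. Origin: centre of the underside, on the bench; z up.
- mallet_rest: Fixed round plywood rest for the mallet: shallow dish 114 mm outer diameter, floor 8 mm thick, with a rim 6 mm thick that stands to 18 mm above the bench (102 mm diameter inside) and a dark 80 mm felt disc on its floor. Origin: centre of the underside, on the bench; z up.
- gouge_rest: Fixed plywood rest for the palm gouge: flat board 160 x 48 mm, 8 mm thick, no rim, with a dark felt outline of the tool: a wide handle part (30 mm wide, from x = -71 to +21 mm) and a narrow blade part (14 mm wide, x = +19 to +71 mm). Origin: centre of the underside, on the bench; x along its length towards the narrow blade end, z up.
- glue: Bystander: white glue bottle, 60 mm diameter, 160 mm tall, standing on the bench to the left of the work. Origin: centre of its underside.

How it is judged:
By the outcome, as a careful person would: the job done as asked, in the order asked, and still so for the second after the job is handed in, with the robot touching nothing.
It also fails if it takes over 112 s, if anything falls off the work surface, if the arm or the gripper's body presses on something with over 40 N, if the wrist force passes 120 N, or if a joint passes its speed limit or range.

ROBOT

A 7-joint arm with a two-finger parallel gripper is mounted at the origin on the work surface. World frame = base frame: x ahead of the robot, y to its left, z up, the work surface at z = 0. Lengths are in m, angles in rad, forces in N, time in s.
With the tool pointing down it reaches from about 0.35 to 0.9 m from the base axis. Payload 8.1 kg.
Tool frame: the origin (TCP) lies at the very end of the fingers, on their centre line; the grasp point (between the pads) lies 19 mm behind it (arm.tcp_to_grasp is the z of the grasp point in the tool frame, in m); z points along the fingers, y is the line along which they close (so a half turn about z gives the same grasp; the last joint's range is limited). The gripper opens to 92 mm and grips with 3 to 60 N. Pads are 19 mm wide; open, the fingers measure 130 mm over their backs; the gripper's body (75 mm by 190 mm) begins 47 mm behind the grasp point.
Start: joints at [-1.418, 0.434, 0.025, 1.573, -0.012, 1.134, -0.075], TCP at [0.158, 0.605, 0.227] pointing down, gripper open.
Joint ranges: [-2.62, 2.62], [-0.44, 2.09], [-1.27, 1.32], [0.08, 2.57], [-1.32, 4.46], [0.12, 2], [-2.74, 2.74]. Speed limits (rad/s): [2.22, 2.22, 3.01, 3.01, 3.14, 3.14, 3.14].

INTERFACE

Orientations are given as a rotation vector (axis times angle).
In Python, from cell import readout, vision, sign_off, arm gives the robot as it stands. The module is installed in compiled form; this text tells all that it offers.
- The arm moves only by the shell command python3 -m creep 'ROWS' [FORCE]. ROWS is JSON, a list of rows, each a list of 5 numbers: the shift along the tool's x, y, z in units of 4 cm (1.0 is 4 cm), then the turn about the tool's z in units of 4 degrees (1.0 is 4 degrees), then the opening, from 0 (shut) to 1 (fully open). A call has 1 to 12 rows; each row shifts and turns the commanded pose from where the row before left it, along the tool's axes as they then stand; what a row does not reach is not made up. A row lasts 1/8 s, in which the tool goes at most 62.5 mm and 10.7 degrees, less where a joint would pass 70% of its speed; a pose out of reach is approached as far as the arm can. A call with a number of a shift or a turn outside -1 to 1 is refused whole. A call with a gripper value outside its range is refused whole. The fingers move at their own pace and stop on an object; FORCE is the grip in N (left out, the last holds). Time passes only in rows, so rows that do not move let the fingers close. It gives the time, the measured TCP pose, the force, the opening and the grip force at its end, in the units of the state.
- readout.observe(): the state, without advancing time (a new reading comes with each control period).
- vision.get_image(name): name is "scene" or "top" or "wrist"; returns a dict with "pixels" (400x640x3 uint8, blue, green, red), "z_map" (400x640 float32, m along the optical axis (not along the pixel's ray), 0 where there is no reading), "camera_matrix" (3x3 intrinsics, pixels), "k1" (the pictures are not rectified: a ray, as slopes to the right and down, at radius r is drawn at 1 + k1 r^2 times it, then the intrinsics apply), "position" and "rotation" of the camera in the world. Camera axes: x right, y up, looking along -z (the intrinsics and any distortion apply to the point x, -y, -z); pixel columns grow to the right and rows downward; lengths in m; the calibration is good to about 2 mm. A picture is of the moment at which its call begins.
- sign_off(): hands the job in; it is judged then, once.
The state is a dict: "clock": time; "joints": joint angles; "dq": joint speeds; "joint_efforts": joint torques, N m; "position": TCP position; "ee_rot": TCP orientation; "force": force on the tool from outside, world axes, zero at the start; "ft_torque": the same for the moment, N m; "width": opening from 0.0 (shut) to 1.0 (fully open); "gripper_force": force on a finger pad.
Only numpy, scipy, OpenCV 4.12 (cv2) and the standard library are available. Lean on these libraries where they do the work, as an engineer would, in place of code of your own. Each camera call takes 0.05 s, during which the arm holds its last target. There are 200 camera calls.

## Working session

There is one attempt and no reset: what is moved stays moved. The work goes in short steps, Python scripts to look and compute and a shell command to move; the robot and the scene stay as the last step left them, time stands still between calls to the robot, and variables do not carry over. Pictures are saved under pics/ and viewed, at most 14 in all, crops included, and the job is handed in when it is done.

```bash
mkdir -p pics
cat > h.py <<'E'
import numpy as np,cv2
from scipy.spatial.transform import Rotation as R
from cell import readout,vision,arm
def cloud(im):
    K=np.array(im["camera_matrix"],float);z=im["z_map"].astype(float)
    h,w=z.shape
    u,v=np.meshgrid(np.arange(w),np.arange(h))
    p=np.stack([u,v],-1).reshape(-1,1,2).astype(float)
    n=cv2.undistortPoints(p,K,np.array([im["k1"],0,0,0,0.])).reshape(h,w,2)
    c=np.stack([n[...,0]*z,-n[...,1]*z,-z],-1)
    Rm=np.array(im["rotation"],float)
    if Rm.shape!=(3,3): Rm=R.from_rotvec(Rm).as_matrix()
    return c@Rm.T+np.array(im["position"])
def st():
    s=readout.observe();print({k:np.round(s[k],3).tolist() for k in("clock","joints","position","ee_rot","force","width","gripper_force")});return s
E
python3 - <<'E'
from h import *
s=st()
for n in("top","scene"):
    im=vision.get_image(n);cv2.imwrite(f"pics/{n}0.png",im["pixels"]);np.savez(f"pics/{n}0.npz",P=cloud(im),px=im["pixels"],z=im["z_map"])
    print(n,im["position"],im["rotation"],im["k1"])
print(R.from_rotvec(s["ee_rot"]).as_matrix().round(3),arm.tcp_to_grasp)
E
```

```text
{'clock': 0.0, 'joints': [-1.418, 0.435, 0.025, 1.574, -0.012, 1.134, -0.075], 'position': [0.158, 0.604, 0.226], 'ee_rot': [-0.401, -3.116, 0.003], 'force': [-0.135, 0.106, 1.601], 'width': 1.001, 'gripper_force': 0.0}
top [0.42175196 0.12212822 1.12964243] [ 0.05818379 -0.0581622  -1.59828644] -0.04809915010190267
scene [ 1.10449915 -0.48327575  0.65230464] [0.95375936 0.38371394 0.73369176] -0.0627659662893298
[[-0.967  0.253 -0.   ]
 [ 0.253  0.967 -0.002]
 [-0.    -0.002 -1.   ]] -0.0188
```

View pics/top0.png

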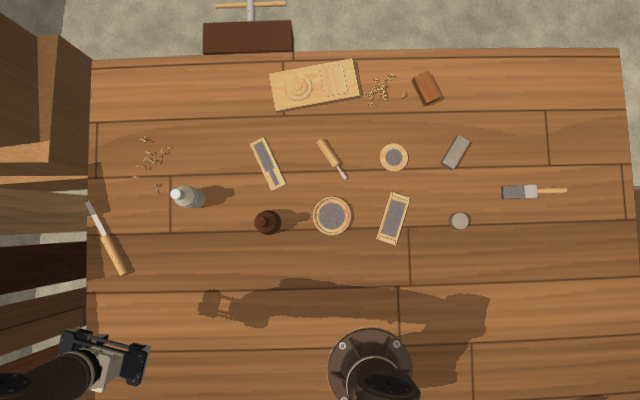

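View pics/scene0.png

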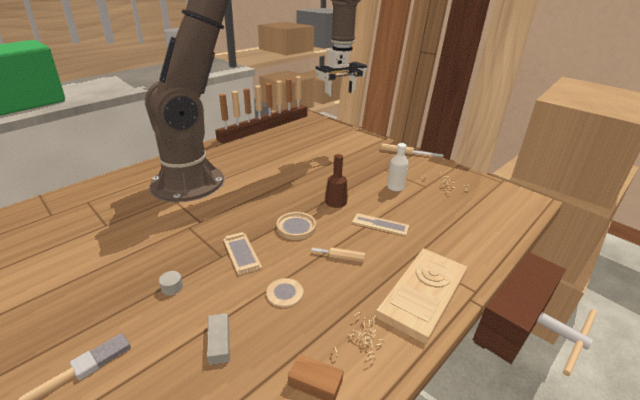

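```bash
cat >> h.py <<'E'
def plane(im,uv,zp):
    K=np.array(im["camera_matrix"],float)
    n=cv2.undistortPoints(np.array(uv,float).reshape(-1,1,2),K,np.array([im["k1"],0,0,0,0.])).reshape(-1,2)
    d=np.c_[n[:,0],-n[:,1],-np.ones(len(n))]
    Rm=np.array(im["rotation"],float)
    if Rm.shape!=(3,3): Rm=R.from_rotvec(Rm).as_matrix()
    d=d@Rm.T;p=np.array(im["position"])
    return p+d*((zp-p[2])/d[:,2])[:,None]
def fit(im,mask,zp):
    k,l,s,_=cv2.connectedComponentsWithStats(mask.astype(np.uint8));i=1+np.argmax(s[1:,4])
    v,u=np.where(l==i);p=plane(im,np.c_[u,v],zp)[:,:2]
    (c,wh,a)=cv2.minAreaRect((p*1000).astype(np.float32))
    a=a if wh[0]>wh[1] else a+90
    e=np.linalg.eigh(np.cov(p.T))[1][:,1];pa=np.degrees(np.arctan2(e[1],e[0]))
    return dict(n=len(v),rect=np.round(c,1).tolist(),wh=np.round(wh,1).tolist(),ang=round(a%180,1),mean=(p.mean(0)*1000).round(1).tolist(),pca=round(pa%180,1))
E
python3 - <<'E'
from h import *
im=vision.get_image("top");P=cloud(im);z=P[...,2];hsv=cv2.cvtColor(im["pixels"],cv2.COLOR_BGR2HSV)
def win(c,h=32):
    m=np.zeros(z.shape,bool);m[c[1]-h:c[1]+h,c[0]-h:c[0]+h]=1;return m
print("bench z",np.median(z[240:270,250:380]))
S={"stone":((456,152),.014,.028),"puck":((459,220),.014,.032),"gouge":((332,158),.0045,.012),"mallet_top":((267,222),.15,.165),"mallet_all":((267,222),.02,.05),"glue":((187,197),.02,.1),
"stone_rest":((394,218),.004,.008),"puck_rest":((394,157),.004,.008),"gouge_rest":((267,163),.004,.008),"mallet_rest":((332,216),.005,.016)}
for k,(c,t,zp) in S.items(): print(k,fit(im,win(c)&(z>t),zp))
F={"stone_rest":(394,218),"puck_rest":(394,157),"gouge_rest":(267,163),"mallet_rest":(332,216)}
for k,c in F.items(): print("felt",k,fit(im,win(c)&(hsv[...,1]<70),.008))
b=im["pixels"][120:260,220:500];cv2.imwrite("pics/crop1.png",cv2.resize(b,None,fx=2.8,fy=2.8))
E
```

```text
bench z 0.0012266858306911876
stone {'n': 464, 'rect': [636.2, -274.9], 'wh': [43.0, 103.3], 'ang': 146.2, 'mean': [636.8, -276.0], 'pca': np.float64(146.0)}
puck {'n': 244, 'rect': [432.2, -272.6], 'wh': [50.8, 46.9], 'ang': 88.2, 'mean': [430.9, -273.1], 'pca': np.float64(95.1)}
gouge {'n': 317, 'rect': [627.2, 94.0], 'wh': [142.5, 31.6], 'ang': 33.6, 'mean': [636.5, 99.9], 'pca': np.float64(32.0)}
mallet_top {'n': 100, 'rect': [443.0, 286.3], 'wh': [25.9, 25.6], 'ang': 88.4, 'mean': [443.0, 286.6], 'pca': np.float64(103.9)}
mallet_all {'n': 526, 'rect': [442.9, 285.0], 'wh': [73.5, 70.8], 'ang': 43.7, 'mean': [442.6, 285.2], 'pca': np.float64(82.5)}
glue {'n': 585, 'rect': [519.1, 499.3], 'wh': [90.7, 61.1], 'ang': 88.3, 'mean': [518.7, 498.2], 'pca': np.float64(75.1)}
stone_rest {'n': 1061, 'rect': [449.2, -81.1], 'wh': [71.8, 155.5], 'ang': 159.1, 'mean': [445.4, -83.5], 'pca': np.float64(160.4)}
puck_rest {'n': 646, 'rect': [628.4, -92.0], 'wh': [85.0, 86.2], 'ang': 177.3, 'mean': [629.1, -92.9], 'pca': np.float64(134.3)}
gouge_rest {'n': 858, 'rect': [620.6, 291.4], 'wh': [166.1, 56.7], 'ang': 23.6, 'mean': [619.9, 289.6], 'pca': np.float64(24.0)}
mallet_rest {'n': 1151, 'rect': [456.9, 100.8], 'wh': [112.6, 109.6], 'ang': 88.4, 'mean': [457.2, 100.5], 'pca': np.float64(88.5)}
felt stone_rest {'n': 529, 'rect': [444.7, -84.4], 'wh': [44.8, 105.1], 'ang': 160.4, 'mean': [444.3, -84.2], 'pca': np.float64(160.2)}
felt puck_rest {'n': 208, 'rect': [629.8, -93.6], 'wh': [45.5, 46.1], 'ang': 177.6, 'mean': [628.9, -93.4], 'pca': np.float64(71.3)}
felt gouge_rest {'n': 331, 'rect': [619.7, 288.8], 'wh': [139.6, 27.6], 'ang': 23.9, 'mean': [629.9, 293.4], 'pca': np.float64(24.0)}
felt mallet_rest {'n': 541, 'rect': [457.0, 99.2], 'wh': [74.6, 74.6], 'ang': 88.4, 'mean': [456.7, 99.6], 'pca': np.float64(152.9)}
```

View pics/crop1.png

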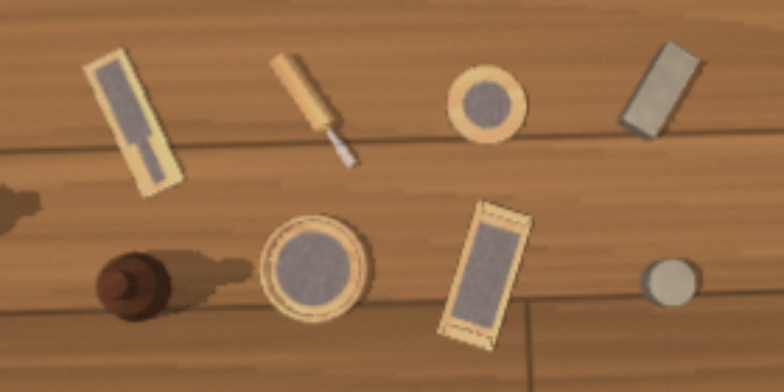

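The top view shows every tool and rest clearly. The gouge blade points down-right, at about 213°, and the narrow part of its rest points to about 204°. Next is a helper for move lengths.

```bash
cat > go.py <<'E'
import sys
from h import *
def go(x,y,z,yaw):   # yaw of tool x (mod 180), mm, deg
    s=readout.observe();M=R.from_rotvec(s["ee_rot"]).as_matrix()
    cur=np.degrees(np.arctan2(M[1,0],M[0,0]));d=(cur-yaw+90)%180-90
    if len(sys.argv)>5: d=(cur-yaw+180)%360-180
    M2=M@R.from_euler('z',d,degrees=True).as_matrix()
    e=np.array([x,y,z])/1000-s["position"]
    print("cur",np.round(s["position"],4),round(cur,1),"turn units",round(d/4,2),"shift units after turn",(M2.T@e/.04).round(2),"before turn",(M.T@e/.04).round(2),"tilt",(M[2]).round(3),"j",np.round(s["joints"],2),"F",np.round(s["force"],1),"w",round(s["width"]*92,1),"g",np.round(s["gripper_force"],1),"t",round(s["clock"],2))
if __name__=="__main__": go(*map(float,sys.argv[1:5]))
E
python3 go.py 636.5 -275.5 227 146
```

```text
cur [0.1581 0.6043 0.2261] 165.3 turn units 4.84 shift units after turn [-22.21 -11.55   0.  ] before turn [-17.14 -18.25   0.  ] tilt [-0.    -0.001 -1.   ] j [-1.42  0.44  0.02  1.57 -0.01  1.13 -0.08] F [-0.6 -0.8  0.6] w 92.2 g 0.0 t 0.15
```

```bash
python3 -m creep '[[0,0,0,0.97,1],[0,0,0,0.97,1],[0,0,0,0.97,1],[0,0,0,0.97,1],[0,0,0,0.97,1],[-0.9,-0.47,0,0,1],[-0.9,-0.47,0,0,1],[-0.9,-0.47,0,0,1],[-0.9,-0.47,0,0,1],[-0.9,-0.47,0,0,1],[-0.9,-0.47,0,0,1],[-0.9,-0.47,0,0,1]]'
python3 -m creep '[[-0.9,-0.47,0,0,1],[-0.9,-0.47,0,0,1],[-0.9,-0.47,0,0,1],[-0.9,-0.47,0,0,1],[-0.9,-0.47,0,0,1],[-0.9,-0.47,0,0,1],[-0.9,-0.47,0,0,1],[-0.9,-0.47,0,0,1],[-0.9,-0.47,0,0,1],[-0.9,-0.47,0,0,1],[-0.9,-0.47,0,0,1]]'
python3 go.py 636.5 -275.5 160 146
```

```text
clock: 1.65
position: [0.2937, 0.3531, 0.2267]
ee_rot: [-0.92, -3.004, 0.0]
force: [0.5, 1.3, 0.5]
width: 1.004
gripper_force: 0.0
clock: 3.02
position: [0.5059, -0.0397, 0.2266]
ee_rot: [-0.92, -3.004, -0.0]
force: [0.5, 1.2, 0.3]
width: 0.997
gripper_force: 0.0
cur [ 0.5059 -0.0397  0.2266] 146.0 turn units -0.01 shift units after turn [-6.01 -3.06  1.66] before turn [-6.01 -3.06  1.66] tilt [ 0.  0. -1.] j [-0.46  0.26  0.55  1.89 -0.15  1.04  1.12] F [0.5 1.2 0.3] w 91.7 g 0.0 t 3.02
```

```bash
python3 -m creep '[[-0.86,-0.44,0.2,0,1],[-0.86,-0.44,0.2,0,1],[-0.86,-0.44,0.2,0,1],[-0.86,-0.44,0.26,0,1],[-0.86,-0.44,0.26,0,1],[-0.86,-0.44,0.26,0,1],[-0.86,-0.42,0.26,0,1],[0,0,0,0,1],[0,0,0,0,1]]'
python3 - <<'E'
from h import *
im=vision.get_image("wrist");cv2.imwrite("pics/w1.png",im["pixels"]);P=cloud(im);z=P[...,2]
d=P[...,:2]-[.6365,-.2755];m=(z>.014)&(z<.05)&(np.hypot(d[...,0],d[...,1])<.075)
print(fit(im,m,.028),im["position"])
E
python3 go.py 636.5 -275.5 6 146
```

```text
clock: 4.15
position: [0.6361, -0.2742, 0.1607]
ee_rot: [-0.92, -3.003, -0.001]
force: [0.2, 0.4, -0.2]
width: 1.0
gripper_force: 0.0
{'n': 4569, 'rect': [636.5, -277.6], 'wh': [39.5, 100.4], 'ang': 146.7, 'mean': [634.8, -276.2], 'pca': np.float64(146.8)} [ 0.57859561 -0.23476026  0.31919167]
cur [ 0.6363 -0.2737  0.1611] 146.0 turn units -0.0 shift units after turn [-0.03 -0.04  3.88] before turn [-0.03 -0.04  3.88] tilt [ 0.001  0.001 -1.   ] j [ 0.01  0.64  0.53  1.5  -0.34  1.1   1.59] F [ 0.3  0.3 -0.7] w 92.0 g 0.0 t 4.2
```

View pics/w1.png

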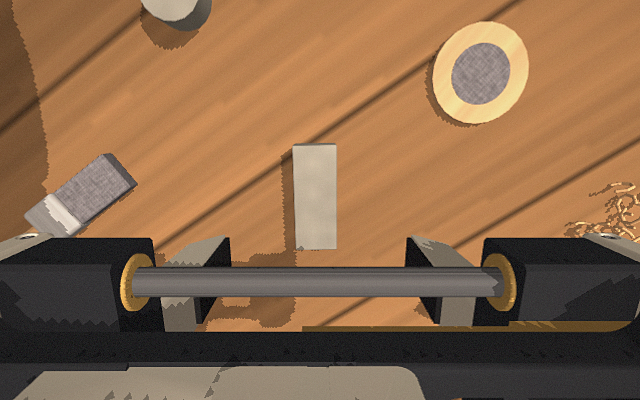

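The wrist view shows the stone at pixel (314,196), in line with the fingers. I'm descending to grip it.

```bash
python3 -m creep '[[-0.05,-0.07,0.5,-0.15,1],[0,0,0.8,0,1],[0,0,0.8,0,1],[0,0,0.7,0,1],[0,0,0.5,0,1],[0,0,0.38,0,1],[0,0,0.25,0,1],[0,0,0,0,1],[0,0,0,0,1]]'
python3 -m creep '[[0,0,0,0,0],[0,0,0,0,0],[0,0,0,0,0],[0,0,0,0,0],[0,0,0,0,0],[0,0,0,0,0],[0,0,0,0,0],[0,0,0,0,0],[0,0,0,0,0]]' 30
python3 go.py 444.5 -84.3 60 160.3
```

```text
clock: 5.32
position: [0.637, -0.2787, 0.0047]
ee_rot: [0.904, 3.007, -0.0]
force: [-0.1, -0.6, -0.3]
width: 0.998
gripper_force: 0.0
clock: 6.45
position: [0.6366, -0.2782, 0.0039]
ee_rot: [0.904, 3.009, 0.0]
force: [-0.3, 0.5, -0.3]
width: 0.43
gripper_force: 30.0
cur [ 0.6366 -0.2782  0.0039] 146.5 turn units -3.44 shift units after turn [ 6.15  2.95 -1.4 ] before turn [ 6.68  1.4  -1.4 ] tilt [-0.  0. -1.] j [ 0.07  0.81  0.44  1.61 -0.43  0.83  1.67] F [-0.3  0.5 -0.3] w 39.6 g 30.0 t 6.45
```

```bash
python3 -m creep '[[0,0,-0.4,0,0],[0,0,-0.6,0,0],[0,0,-0.4,0,0],[0,0,0,-0.7,0],[0,0,0,-0.7,0],[0,0,0,-0.7,0],[0,0,0,-0.7,0],[0,0,0,-0.64,0],[0.8,0.4,0,0,0],[0.9,0.43,0,0,0],[0.9,0.43,0,0,0],[0.9,0.43,0,0,0]]'
python3 -m creep '[[0.9,0.43,0,0,0],[0.9,0.43,0,0,0],[0.6,0.3,0,0,0],[0.25,0.1,0,0,0],[0,0,0,0,0],[0,0,0,0,0]]'
python3 - <<'E'
from h import *
im=vision.get_image("wrist");cv2.imwrite("pics/w2.png",im["pixels"]);P=cloud(im);z=P[...,2]
d=P[...,:2]-[.4445,-.0843];m=(z>.05)&(z<.1)&(np.hypot(d[...,0],d[...,1])<.075)
zt=np.median(z[m]);print(zt,fit(im,m,zt))
E
python3 go.py 444.5 -84.3 12 160.3
```

```text
clock: 7.95
position: [0.5267, -0.1666, 0.0603]
ee_rot: [0.537, 3.095, 0.0]
force: [0.9, 1.2, -2.6]
width: 0.432
gripper_force: 30.0
clock: 8.7
position: [0.446, -0.0852, 0.0602]
ee_rot: [0.538, 3.093, -0.001]
force: [-0.4, -0.1, -2.6]
width: 0.433
gripper_force: 30.0
0.08474928930994266 {'n': 11301, 'rect': [418.7, -75.0], 'wh': [67.1, 47.2], 'ang': 70.2, 'mean': [420.4, -75.6], 'pca': np.float64(68.3)}
cur [ 0.4458 -0.0853  0.0601] 160.2 turn units -0.01 shift units after turn [0.04 0.01 1.2 ] before turn [0.04 0.01 1.2 ] tilt [-0.001 -0.    -1.   ] j [-0.26  0.42  0.43  2.19 -0.31  0.59  1.62] F [ 0.2 -0.3 -2.3] w 40.0 g 30.0 t 8.75
```

View pics/w2.png

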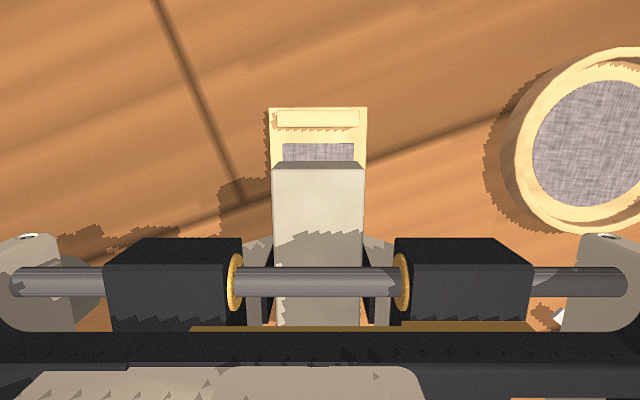

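The wrist view shows the held stone's end at row ~168 (cols 273–364). The felt end is at row 143 and the cleat's outer edge at row 107 (cols 270–367). Next I'll compute the offset.

Run:
```python
from h import *
im=vision.get_image("wrist");a=np.radians(160.3);ex=np.array([np.cos(a),np.sin(a)]);ey=np.array([ex[1],-ex[0]])
c=np.array([.4445,-.0843])
for n,uv,z in(("stone end L",(273,169),.084),("stone end R",(364,169),.084),("felt L",(283,143),.008),("felt R",(354,143),.008),("board L",(270,107),.016),("board R",(367,107),.016)):
    p=plane(im,[uv],z)[0,:2]; print(n,((p-c)@ex*1000).round(1),((p-c)@ey*1000).round(1))
print("depth at stone",cloud(im)[185,318].round(4))
s=readout.observe();p=s["position"][:2];print("tcp",((p-c)@ex*1000).round(1),((p-c)@ey*1000).round(1))
```

```text
stone end L 47.8 -18.5
stone end R 47.7 19.5
felt L 52.8 -22.1
felt R 52.7 23.3
board L 74.6 -28.4
board R 74.5 29.6
depth at stone [ 0.4061 -0.0702  0.0839]
tcp -1.3 -0.5
```

```bash
python3 -m creep '[[0.05,0,0.2,0,0],[0,0,0.4,0,0],[0,0,0.3,0,0],[0,0,0.2,0,0],[0,0,0.08,0,0],[0,0,0.03,0,0],[0,0,0,0,0],[0,0,0,0,0]]'
python3 go.py 444.5 -84.3 12 160.3
```

```text
clock: 9.8
position: [0.4431, -0.0836, 0.0118]
ee_rot: [0.537, 3.095, 0.0]
force: [-0.1, 0.4, -1.5]
width: 0.432
gripper_force: 30.0
cur [ 0.4431 -0.0836  0.0118] 160.3 turn units 0.0 shift units after turn [-0.04 -0.   -0.01] before turn [-0.04 -0.   -0.01] tilt [-0.001  0.    -1.   ] j [-0.2   0.5   0.36  2.22 -0.38  0.47  1.68] F [-0.1  0.4 -1.5] w 39.8 g 30.0 t 9.8
```

```bash
python3 -m creep '[[0,0,0,0,0.6],[0,0,0,0,0.8],[0,0,0,0,1],[0,0,0,0,1],[0,0,-0.5,0,1],[0,0,-1,0,1],[0,0,-1,0,1],[0,0,-1,0,1]]'
python3 go.py 431.5 -273 50 160.3
```

```text
clock: 10.8
position: [0.4425, -0.0837, 0.1527]
ee_rot: [-0.538, -3.095, 0.0]
force: [1.1, 1.0, -0.1]
width: 1.003
gripper_force: 0.0
cur [ 0.4425 -0.0837  0.1527] 160.3 turn units -0.0 shift units after turn [-1.34 -4.55  2.57] before turn [-1.34 -4.55  2.57] tilt [ 0. -0. -1.] j [-0.37  0.25  0.54  2.11 -0.18  0.82  1.5 ] F [ 1.1  1.  -0.1] w 92.3 g 0.0 t 10.8
```

```bash
python3 -m creep '[[-0.27,-0.91,0,0,1],[-0.27,-0.91,0,0,1],[-0.27,-0.91,0,0,1],[-0.27,-0.91,0,0,1],[-0.26,-0.91,0,0,1],[0,0,0.5,0,1],[0,0,0,0,1],[0,0,0,0,1]]'
python3 - <<'E'
from h import *
im=vision.get_image("wrist");P=cloud(im);z=P[...,2]
d=P[...,:2]-[.4315,-.273];m=(z>.018)&(z<.05)&(np.hypot(d[...,0],d[...,1])<.04)
print("puck",fit(im,m&(z>.029),.032));cv2.imwrite("pics/w3.png",im["pixels"])
im=vision.get_image("top");P=cloud(im);z=P[...,2]
d=P[...,:2]-[.4445,-.0843]
print("stone",fit(im,(z>.024)&(z<.06)&(np.hypot(d[...,0],d[...,1])<.07),.036))
E
python3 go.py 431.5 -273 6 160.3
```

```text
clock: 11.8
position: [0.432, -0.2726, 0.1318]
ee_rot: [-0.536, -3.095, -0.0]
force: [0.5, -1.9, -0.4]
width: 1.001
gripper_force: 0.0
puck {'n': 2733, 'rect': [430.4, -276.1], 'wh': [48.8, 48.7], 'ang': 70.3, 'mean': [429.9, -276.0], 'pca': np.float64(154.1)}
stone {'n': 495, 'rect': [444.5, -82.1], 'wh': [42.0, 100.1], 'ang': 160.6, 'mean': [444.4, -82.0], 'pca': np.float64(160.5)}
cur [ 0.4324 -0.2727  0.1321] 160.4 turn units 0.01 shift units after turn [ 0.02 -0.02  3.15] before turn [ 0.02 -0.02  3.15] tilt [-0.001  0.    -1.   ] j [ 0.03  0.39  0.57  2.   -0.28  0.83  1.98] F [0.6 0.1 0.4] w 91.9 g 0.0 t 11.9
```

View pics/w3.png

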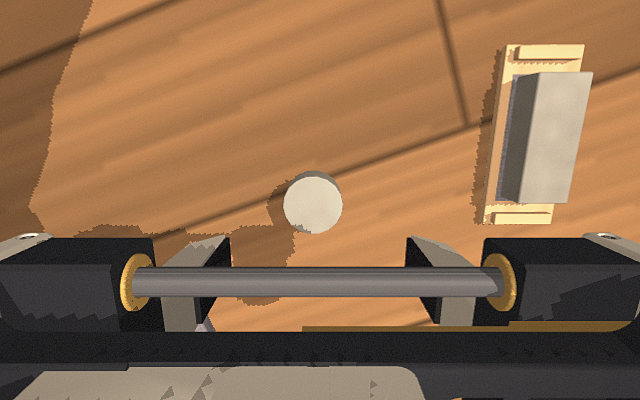

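The stone sits between the cleats. The puck is centred under the fingers at (313,204), so I'm going down to grip it.

```bash
python3 -m creep '[[0.02,-0.05,0.5,0,1],[0,0,0.8,0,1],[0,0,0.7,0,1],[0,0,0.6,0,1],[0,0,0.38,0,1],[0,0,0.2,0,1],[0,0,0,0,1],[0,0,0,0,0.8],[0,0,0,0,0.65]]' 25
python3 -m creep '[[0,0,0,0,0],[0,0,0,0,0],[0,0,0,0,0],[0,0,0,0,0],[0,0,0,0,0],[0,0,0,0,0],[0,0,0,0,0]]' 25
python3 go.py 629 -93 60 160.3
```

```text
clock: 13.02
position: [0.4309, -0.2748, 0.0049]
ee_rot: [0.537, 3.094, -0.0]
force: [0.5, 0.5, 0.3]
width: 0.829
gripper_force: 0.0
clock: 13.9
position: [0.4305, -0.2748, 0.0044]
ee_rot: [0.538, 3.095, -0.0]
force: [-0.2, -0.6, 3.8]
width: 0.541
gripper_force: 25.0
cur [ 0.4305 -0.2748  0.0044] 160.3 turn units -0.0 shift units after turn [-3.14  5.95 -1.39] before turn [-3.14  5.95 -1.39] tilt [-0. -0. -1.] j [ 0.16  0.59  0.42  2.09 -0.45  0.55  2.13] F [-0.2 -0.6  3.8] w 49.7 g 25.0 t 13.9
```

```bash
python3 -m creep '[[0,0,-0.4,0,0],[0,0,-0.6,0,0],[0,0,-0.4,0,0],[-0.4,0.77,0,0,0],[-0.5,0.95,0,0,0],[-0.5,0.95,0,0,0],[-0.5,0.95,0,0,0],[-0.5,0.95,0,0,0],[-0.4,0.76,0,0,0],[-0.24,0.45,0,0,0],[-0.1,0.17,0,0,0],[0,0,0,0,0]]'
python3 -m creep '[[0,0,0,0,0]]'
python3 - <<'E'
from h import *
im=vision.get_image("wrist");cv2.imwrite("pics/w4.png",im["pixels"])
E
python3 go.py 629 -93 12 160.3
```

```text
clock: 15.4
position: [0.6284, -0.0937, 0.0603]
ee_rot: [-0.538, -3.095, 0.001]
force: [-0.5, 0.1, -1.3]
width: 0.54
gripper_force: 25.0
clock: 15.52
position: [0.628, -0.0945, 0.0604]
ee_rot: [-0.54, -3.094, 0.001]
force: [-0.1, -0.8, -1.1]
width: 0.537
gripper_force: 25.0
cur [ 0.628  -0.0943  0.0605] 160.2 turn units -0.03 shift units after turn [-0.01  0.04  1.21] before turn [-0.01  0.04  1.21] tilt [ 0.    -0.001 -1.   ] j [-0.27  0.66  0.51  1.74 -0.41  0.84  1.66] F [-0.2  0.3 -0.8] w 49.6 g 25.0 t 15.57
```

View pics/w4.png

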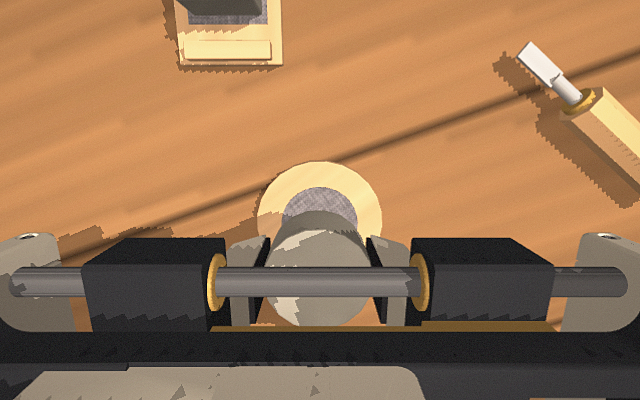

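The view shows the rest disc (top edge at (320,161), felt at row 187), with the puck held below-centre and its top face partly hidden by the bar. I'll fit circles to the visible edges.

```bash
cat >> h.py <<'E'
def circ(p,r):
    from scipy.optimize import least_squares
    return least_squares(lambda c:np.hypot(*(p-c).T)-r,p.mean(0),loss="soft_l1",f_scale=.001).x
def topedge(im,mask,zp,sel):  # far boundary (upper image rows) of mask, per column
    cols=[u for u in np.where(mask.any(0))[0] if sel[0]<=u<=sel[1]]
    uv=[(u,np.argmax(mask[:,u])) for u in cols];return plane(im,uv,zp)[:,:2]
E
python3 - <<'E'
from h import *
im=vision.get_image("wrist");P=cloud(im);z=P[...,2];px=im["pixels"].astype(int);hsv=cv2.cvtColor(im["pixels"],cv2.COLOR_BGR2HSV)
w=np.zeros(z.shape,bool);w[150:245,250:390]=1
m=w&(z>.0845)&(z<.095);print("puck z",np.median(z[m]),[np.argmax(m[:,u]) for u in(280,320,360)])
zt=.0881;p=topedge(im,m,zt,(285,355));print("puck",circ(p,.025)*1000)
m=w&(z>.004)&(z<.02);print([np.argmax(m[:,u]) for u in(280,320,360)])
p=topedge(im,m,.008,(265,375));print("disc",circ(p,.043)*1000)
m=w&(z>.004)&(z<.02)&(hsv[...,1]<60);p=topedge(im,m,.008,(295,345));print("felt",circ(p,.026)*1000)
E
python3 go.py 629 -93 12 160.3
```

```text
puck z 0.08808436310902605 [np.int64(241), np.int64(227), np.int64(0)]
puck [628.20457496 -94.0051206 ]
[np.int64(173), np.int64(161), np.int64(176)]
disc [628.52065986 -93.32070264]
felt [628.92055253 -93.29749063]
cur [ 0.6282 -0.0942  0.0605] 160.2 turn units -0.03 shift units after turn [-0.01  0.03  1.21] before turn [-0.01  0.03  1.21] tilt [ 0. -0. -1.] j [-0.27  0.66  0.51  1.74 -0.41  0.84  1.66] F [-0.7  1.1 -1.4] w 49.5 g 25.0 t 15.62
```

```bash
python3 -m creep '[[0,0.02,0.2,0,0],[0,0,0.4,0,0],[0,0,0.3,0,0],[0,0,0.2,0,0],[0,0,0.08,0,0],[0,0,0.03,0,0],[0,0,0,0,0],[0,0,0,0,0]]'
python3 go.py 629 -93 12 160.3
```

```text
clock: 16.62
position: [0.629, -0.0922, 0.0125]
ee_rot: [-0.538, -3.095, -0.001]
force: [-3.4, 1.3, 6.4]
width: 0.541
gripper_force: 25.0
cur [ 0.629  -0.0922  0.0125] 160.3 turn units -0.0 shift units after turn [-0.01 -0.02  0.01] before turn [-0.01 -0.02  0.01] tilt [ 0.  0. -1.] j [-0.24  0.73  0.47  1.77 -0.45  0.76  1.69] F [-3.4  1.3  6.4] w 49.8 g 25.0 t 16.62
```

```bash
python3 -m creep '[[0,0,0,0,0.65],[0,0,0,0,0.8],[0,0,0,0,0.9],[0,0,0,0,1],[0,0,-0.5,0,1],[0,0,-1,0,1],[0,0,-1,0,1],[0,0,-1,0,1],[0,0,-1,0,1],[0,0,-0.7,0,1],[0,0,0,0,1]]'
python3 go.py 443 286.5 220 160.3
```

```text
clock: 18.0
position: [0.6305, -0.0929, 0.2238]
ee_rot: [0.537, 3.09, 0.001]
force: [-0.0, -0.4, -0.3]
width: 1.001
gripper_force: 0.0
cur [ 0.6305 -0.0929  0.2238] 160.3 turn units -0.01 shift units after turn [7.61 7.35 0.07] before turn [7.61 7.35 0.07] tilt [-0.005  0.002 -1.   ] j [-0.33  0.5   0.6   1.58 -0.3   1.15  1.56] F [-0.  -0.4 -0.3] w 92.1 g 0.0 t 18.0
```

```bash
python3 -m creep '[[0.5,0.48,0,0,1],[0.85,0.82,0,0,1],[0.85,0.82,0,0,1],[0.85,0.82,0,0,1],[0.85,0.82,0,0,1],[0.85,0.82,0,0,1],[0.85,0.82,0,0,1],[0.85,0.82,0,0,1],[0.85,0.82,0,0,1],[0.3,0.3,0,0,1],[0,0,0,0,1],[0,0,0,0,1]]'
python3 - <<'E'
from h import *
im=vision.get_image("wrist");P=cloud(im);z=P[...,2]
d=P[...,:2]-[.443,.2865];m=(z>.155)&(z<.175)&(np.hypot(d[...,0],d[...,1])<.03)
print("handle",fit(im,m,.165));cv2.imwrite("pics/w5.png",im["pixels"])
im=vision.get_image("top");P=cloud(im);z=P[...,2]
d=P[...,:2]-[.6289,-.0933]
print("puck",fit(im,(z>.034)&(z<.06)&(np.hypot(d[...,0],d[...,1])<.05),.04))
E
python3 go.py 443 286.5 111 160.3
```

```text
clock: 19.5
position: [0.4428, 0.2849, 0.22]
ee_rot: [0.541, 3.094, -0.001]
force: [0.1, -0.2, 0.6]
width: 0.998
gripper_force: 0.0
handle {'n': 1305, 'rect': [441.0, 287.5], 'wh': [27.0, 29.6], 'ang': 159.3, 'mean': [440.7, 287.3], 'pca': np.float64(161.5)}
puck {'n': 228, 'rect': [629.8, -90.7], 'wh': [45.7, 50.8], 'ang': 133.2, 'mean': [630.3, -91.5], 'pca': np.float64(145.6)}
cur [0.4429 0.285  0.22  ] 160.1 turn units -0.04 shift units after turn [0.01 0.04 2.73] before turn [0.01 0.04 2.73] tilt [-0. -0. -1.] j [-1.09  0.3   0.54  1.85 -0.17  1.04  0.74] F [ 0.9 -0.3 -0.9] w 92.4 g 0.0 t 19.6
```

View pics/w5.png

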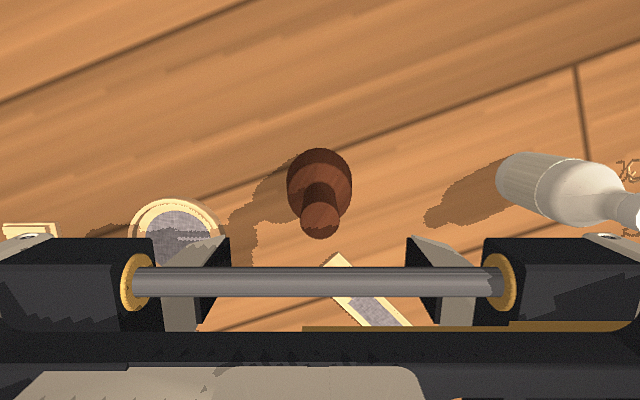

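The mallet handle is centred between the fingers at (320,219), so I'm descending on it.

```bash
python3 -m creep '[[0.04,0.04,0.5,0,1],[0,0,0.8,0,1],[0,0,0.7,0,1],[0,0,0.5,0,1],[0,0,0.23,0,1],[0,0,0,0,1],[0,0,0,0,0.6],[0,0,0,0,0.4],[0,0,0,0,0.2],[0,0,0,0,0],[0,0,0,0,0],[0,0,0,0,0]]' 30
python3 -m creep '[[0,0,0,0,0],[0,0,0,0,0],[0,0,0,0,0],[0,0,0,0,0]]'
python3 go.py 457 99.8 141 160.3
```

```text
clock: 21.1
position: [0.441, 0.2888, 0.1107]
ee_rot: [-0.537, -3.095, -0.0]
force: [-0.1, -0.5, -0.6]
width: 0.397
gripper_force: 0.0
clock: 21.6
position: [0.4409, 0.2887, 0.1106]
ee_rot: [-0.537, -3.095, 0.0]
force: [0.0, -0.3, -3.1]
width: 0.299
gripper_force: 29.9
cur [0.4409 0.2887 0.1106] 160.3 turn units -0.0 shift units after turn [-1.97 -4.31 -0.76] before turn [-1.97 -4.31 -0.76] tilt [ 0. -0. -1.] j [-1.03  0.43  0.48  1.98 -0.27  0.79  0.82] F [ 0.  -0.3 -3.1] w 27.5 g 29.9 t 21.6
```

```bash
python3 -m creep '[[0,0,-0.3,0,0],[0,0,-0.4,0,0],[0,0,-0.3,0,0],[-0.2,-0.44,0,0,0],[-0.33,-0.72,0,0,0],[-0.33,-0.72,0,0,0],[-0.33,-0.72,0,0,0],[-0.33,-0.72,0,0,0],[-0.25,-0.55,0,0,0],[-0.15,-0.33,0,0,0],[-0.05,-0.1,0,0,0],[0,0,0,0,0]]' 35
python3 -m creep '[[0,0,0,0,0],[0,0,0,0,0]]'
python3 - <<'E'
from h import *
im=vision.get_image("wrist");cv2.imwrite("pics/w6.png",im["pixels"])
E
python3 go.py 457 99.8 119 160.3
```

```text
clock: 23.1
position: [0.4572, 0.1006, 0.1507]
ee_rot: [-0.537, -3.095, -0.0]
force: [0.1, -0.1, -3.2]
width: 0.298
gripper_force: 34.9
clock: 23.35
position: [0.4571, 0.101, 0.1507]
ee_rot: [-0.535, -3.095, -0.0]
force: [-0.5, -0.0, -3.2]
width: 0.297
gripper_force: 34.9
cur [0.4572 0.1009 0.1507] 160.4 turn units 0.02 shift units after turn [-0.01 -0.03  0.79] before turn [-0.01 -0.03  0.79] tilt [ 0. -0. -1.] j [-0.78  0.29  0.56  2.07 -0.21  0.83  1.13] F [-0.1 -0.2 -3.1] w 27.6 g 34.9 t 23.4
```

View pics/w6.png

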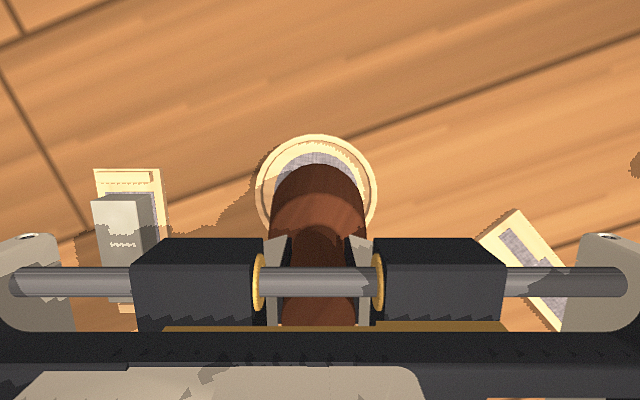

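The mallet hangs over the dish (rim top edge at (316,134), felt edge at row 152). I'll fit both centres.

Run:
```python
from h import *
im=vision.get_image("wrist");P=cloud(im);z=P[...,2];hsv=cv2.cvtColor(im["pixels"],cv2.COLOR_BGR2HSV)
w=np.zeros(z.shape,bool);w[125:245,245:385]=1
m=w&(z>.009)&(z<.03);print("rim",circ(topedge(im,m,.018,(270,365)),.057)*1000)
m=w&(z>.003)&(z<.014)&(hsv[...,1]<60);print("felt",circ(topedge(im,m,.008,(290,340)),.040)*1000)
for lo,hi in((.05,.07),(.07,.09),(.09,.11)):
    q=P[w&(z>lo)&(z<hi)];q=q[np.hypot(*(q[:,:2]-[.457,.1]).T)<.042];print(len(q))
    if len(q)<30: continue
    from scipy.optimize import least_squares
    r=.0365-.0065*(q[:,2]-.04)/.085
    print("head",lo,least_squares(lambda c:np.hypot(*(q[:,:2]-c).T)-r,[.457,.1],loss="soft_l1",f_scale=.001).x*1000)
```

```text
rim [457.18561545  99.35516424]
felt [450.61986846 102.5060926 ]
332
head 0.05 [457.08479686 100.59184659]
655
head 0.07 [457.44986657 100.58562212]
791
head 0.09 [458.17639728 100.45689625]
```

```bash
python3 -m creep '[[-0.01,-0.025,0.1,0,0],[0,0,0.25,0,0],[0,0,0.2,0,0],[0,0,0.14,0,0],[0,0,0.07,0,0],[0,0,0.03,0,0],[0,0,0.01,0,0],[0,0,0,0,0]]'
python3 go.py 457 99.8 119 160.3
```

```text
clock: 24.45
position: [0.4574, 0.0993, 0.1189]
ee_rot: [0.537, 3.095, 0.0]
force: [-0.6, 0.7, -3.4]
width: 0.298
gripper_force: 34.9
cur [0.4574 0.0993 0.1189] 160.3 turn units -0.0 shift units after turn [ 0.01  0.01 -0.  ] before turn [ 0.01  0.01 -0.  ] tilt [-0.  0. -1.] j [-0.75  0.34  0.54  2.11 -0.25  0.75  1.17] F [-0.6  0.7 -3.4] w 27.4 g 34.9 t 24.45
```

```bash
python3 -m creep '[[0,0,0.01,0,0],[0,0,0,0,0.35],[0,0,0,0,0.45],[0,0,0,0,0.6],[0,0,0,0,0.8],[0,0,0,0,1],[0,0,-0.3,0,1],[0,0,-0.6,0,1],[0,0,-1,0,1],[0,0,-1,0,1],[0,0,-0.2,0,1],[0,0,0,0,1]]'
python3 go.py 644 105 225 213 f
```

```text
clock: 25.95
position: [0.4574, 0.0993, 0.2428]
ee_rot: [0.537, 3.095, 0.002]
force: [0.6, 0.6, -0.3]
width: 1.002
gripper_force: 0.0
cur [0.4574 0.0993 0.2428] 160.3 turn units -13.17 shift units after turn [-3.99 -2.42  0.45] before turn [-4.34  1.71  0.45] tilt [-0.001  0.001 -1.   ] j [-0.84  0.16  0.6   1.95 -0.11  1.05  1.03] F [ 0.6  0.6 -0.3] w 92.2 g 0.0 t 25.95
```

```bash
python3 -m creep '[[-0.5,0.2,0,0,1],[-0.9,0.35,0,0,1],[-0.9,0.35,0,0,1],[-0.9,0.35,0.1,0,1],[-0.9,0.35,0.5,0,1],[-0.24,0.11,0.6,0,1],[0,0,0.6,-1,1],[0,0,0.3,-1,1],[0,0,0,-1,1],[0,0,0,-1,1],[0,0,0,-1,1],[0,0,0,-1,1]]'
python3 -m creep '[[0,0,0,-1,1],[0,0,0,-1,1],[0,0,0,-1,1],[0,0,0,-1,1],[0,0,0,-1,1],[0,0,0,-1,1],[0,0,0,-1,1],[0,0,0,-0.2,1],[0,0,0,0,1],[0,0,0,0,1]]'
python3 - <<'E'
from h import *
im=vision.get_image("wrist");P=cloud(im);z=P[...,2]
cv2.imwrite("pics/w7.png",im["pixels"])
d=P[...,:2]-[.6275,.094];n=np.hypot(d[...,0],d[...,1])<.085
for t in(.005,.009,.018): print("gouge",t,fit(im,n&(z>t)&(z<.04),.012 if t<.015 else .022))
im=vision.get_image("top");P=cloud(im);z=P[...,2];d=P[...,:2]-[.457,.0995]
print("mallet",fit(im,(z>.15)&(z<.18)&(np.hypot(d[...,0],d[...,1])<.05),.165))
E
python3 go.py 644 105 4 213 f
```

```text
clock: 27.45
position: [0.6427, 0.1047, 0.1564]
ee_rot: [0.121, -3.136, 0.001]
force: [0.2, -0.9, -0.2]
width: 1.002
gripper_force: 0.0
clock: 28.7
position: [0.6436, 0.1051, 0.1579]
ee_rot: [0.893, -3.011, -0.0]
force: [0.0, -0.5, -0.0]
width: 1.0
gripper_force: 0.0
gouge 0.005 {'n': 2996, 'rect': [627.1, 94.1], 'wh': [143.6, 24.0], 'ang': 32.6, 'mean': [634.7, 98.8], 'pca': np.float64(32.5)}
gouge 0.009 {'n': 2991, 'rect': [627.1, 94.1], 'wh': [143.6, 24.0], 'ang': 32.6, 'mean': [634.8, 98.8], 'pca': np.float64(32.5)}
gouge 0.018 {'n': 2309, 'rect': [644.6, 105.4], 'wh': [93.9, 23.2], 'ang': 32.4, 'mean': [643.9, 104.6], 'pca': np.float64(32.5)}
cur [0.6437 0.1051 0.1582] -146.9 turn units 0.02 shift units after turn [-0.01 -0.01  3.85] before turn [-0.01 -0.01  3.85] tilt [ 0.  0. -1.] j [-0.45  0.55  0.32  1.6  -0.19  1.02  2.07] F [-0.8  0.5  0.4] w 92.1 g 0.0 t 28.8Traceback (most recent call last):
  File "<stdin>", line 7, in <module>
  File "h.py", line 25, in fit
    k,l,s,_=cv2.connectedComponentsWithStats(mask.astype(np.uint8));i=1+np.argmax(s[1:,4])
                                                                        ~~~~~~~~~^^^^^^^^^
    return _wrapfunc(a, 'argmax', axis=axis, out=out, **kwds)
    return bound(*args, **kwds)
ValueError: attempt to get argmax of an empty sequence
```

View pics/w7.png

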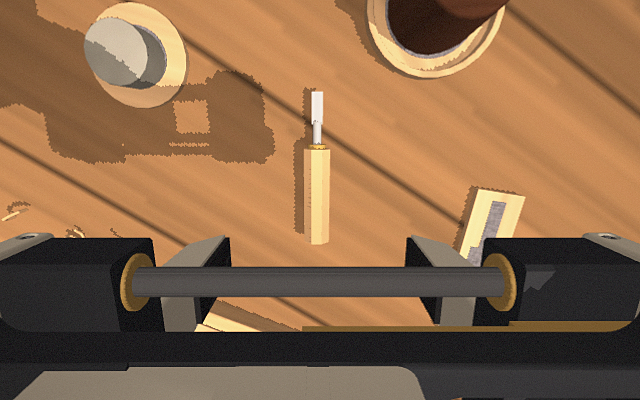

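The gouge lies straight between the fingers, with its tip at (317,92) and handle end at (316,243). I'm descending.

```bash
python3 -m creep '[[0,0,0.5,0.12,1],[0,0,0.8,0,1],[0,0,0.8,0,1],[0,0,0.7,0,1],[0,0,0.5,0,1],[0,0,0.35,0,1],[0,0,0.21,0,1],[0,0,0,0,0.9],[0,0,0,0,0.7],[0,0,0,0,0.5],[0,0,0,0,0.35],[0,0,0,0,0]]' 25
python3 -m creep '[[0,0,0,0,0],[0,0,0,0,0],[0,0,0,0,0],[0,0,0,0,0],[0,0,0,0,0],[0,0,0,0,0],[0,0,0,0,0]]'
python3 go.py 637.9 296.9 65 204 f
```

```text
clock: 30.3
position: [0.6438, 0.1051, 0.0041]
ee_rot: [-0.882, 3.015, 0.0]
force: [0.1, -0.4, 0.7]
width: 0.513
gripper_force: 0.0
clock: 31.18
position: [0.6438, 0.1051, 0.0039]
ee_rot: [-0.882, 3.015, 0.0]
force: [-0.4, -0.2, 0.9]
width: 0.255
gripper_force: 25.0
cur [0.6438 0.1051 0.0039] -147.4 turn units 2.16 shift units after turn [-1.82  4.44 -1.53] before turn [-2.46  4.12 -1.53] tilt [-0.  0. -1.] j [-0.41  0.73  0.26  1.71 -0.26  0.73  2.12] F [-0.4 -0.2  0.9] w 23.5 g 25.0 t 31.18
```

```bash
python3 -m creep '[[0,0,-0.4,0,0],[0,0,-0.7,0,0],[0,0,-0.45,0.5,0],[0,0,0,0.8,0],[0,0,0,0.86,0],[-0.2,0.5,0,0,0],[-0.33,0.8,0,0,0],[-0.33,0.8,0,0,0],[-0.33,0.8,0,0,0],[-0.33,0.8,0,0,0],[-0.2,0.5,0,0,0],[-0.1,0.24,0,0,0]]'
python3 -m creep '[[0,0,0,0,0],[0,0,0,0,0],[0,0,0,0,0]]'
python3 - <<'E'
from h import *
im=vision.get_image("wrist");cv2.imwrite("pics/w8.png",im["pixels"])
E
python3 go.py 638.2 297.3 12 204 f
```

```text
clock: 32.67
position: [0.6375, 0.2991, 0.0658]
ee_rot: [0.656, -3.072, -0.001]
force: [-0.4, -0.1, -1.0]
width: 0.258
gripper_force: 25.0
clock: 33.05
position: [0.6385, 0.2953, 0.0661]
ee_rot: [-0.65, 3.074, -0.001]
force: [0.4, -0.4, -0.1]
width: 0.26
gripper_force: 25.0
cur [0.6385 0.2957 0.0661] -156.1 turn units -0.03 shift units after turn [-0.01  0.04  1.35] before turn [-0.01  0.04  1.35] tilt [-0. -0. -1.] j [-0.72  0.72  0.34  1.54 -0.28  0.93  1.7 ] F [ 0.2 -0.9 -0.8] w 23.9 g 25.0 t 33.1
```

View pics/w8.png

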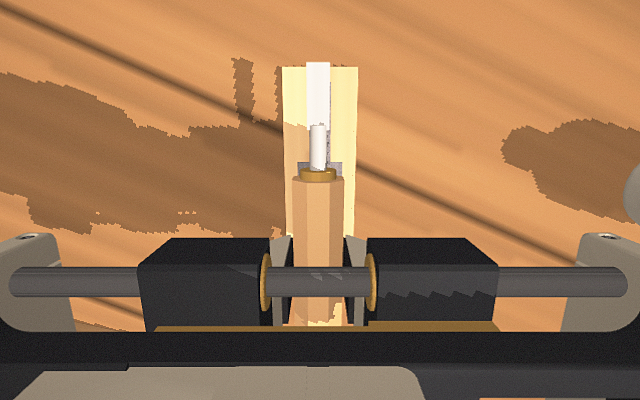

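The tip is at (318,62), the board end corners are at (283,67) and (358,67), and the shoulder of the wide felt is at row ~163. I'll convert these to rest coordinates.

Run:
```python
from h import *
im=vision.get_image("wrist");P=cloud(im);a=np.radians(204);ex=np.array([np.cos(a),np.sin(a)]);ey=np.array([ex[1],-ex[0]])
c=np.array([.620,.2892])
print("blade z",P[80,318,2],P[66,318,2],"handle top z",P[210,318,2])
for n,uv,z in(("tipL",(307,62),P[66,318,2]),("tipR",(330,62),P[66,318,2]),("hL",(293,180),.074),("hR",(344,180),.074),("hL",(293,230),.074),("hR",(343,230),.074),("boardL",(283,67),.008),("boardR",(358,67),.008),("boardL2",(286,225),.008),("boardR2",(354,225),.008),("feltL",(298,163),.008),("feltR",(342,163),.008)):
    p=plane(im,[uv],z)[0,:2]; print(n,((p-c)@ex*1000).round(1),((p-c)@ey*1000).round(1))
p=readout.observe()["position"][:2];print("tcp",((p-c)@ex*1000).round(1),((p-c)@ey*1000).round(1))
z=P[...,2]
for lo,hi in((.03,.09),(.003,.015)):
    for r in(75,100,120,185,230):
        m=(z[r,270:370]>lo)&(z[r,270:370]<hi);u=270+np.where(m)[0]
        if len(u): 
            q=(plane(im,[(u[0]-.5,r),(u[-1]+.5,r)],.074 if lo>.02 else .008)[:,:2]-c); print(lo,r,u[0],u[-1],(q@ex*1000).round(1),(q@ey*1000).round(1))
```

```text
blade z 0.07691412422831287 0.0761332449066803 handle top z 0.08709718746297956
tipL 72.7 -5.1
tipR 72.6 4.7
hL 21.5 -12.3
hR 21.5 11.7
hL -3.3 -12.8
hR -3.4 11.7
boardL 80.4 -22.1
boardR 80.3 24.5
boardL2 -22.9 -23.1
boardR2 -23.0 24.7
feltL 20.7 -13.8
feltR 20.7 15.6
tcp -19.5 -1.3
0.03 75 306 329 [67.8 67.7] [-5.8  4.6]
0.03 100 307 328 [57.4 57.4] [-5.5  4.2]
0.03 120 307 328 [48.9 48.8] [-5.6  4.3]
0.03 185 292 343 [19.2 19.1] [-13.1  11.5]
0.03 230 293 342 [-3.3 -3.4] [-13.1  11.4]
0.003 75 281 357 [75.7 75.6] [-23.8  24.3]
0.003 100 282 356 [60.9 60.7] [-23.6  24.1]
0.003 120 282 355 [48.5 48.4] [-24.   23.8]
0.003 185 284 354 [5.8 5.7] [-24.   24.3]
0.003 230 285 352 [-26.6 -26.7] [-24.2  23.8]
```

```bash
python3 -m creep '[[-0.05,0.025,0.2,0,0],[0,0,0.4,0,0],[0,0,0.35,0,0],[0,0,0.2,0,0],[0,0,0.12,0,0],[0,0,0.06,0,0],[0,0,0.015,0,0],[0,0,0,0,0],[0,0,0,0,0]]'
python3 go.py 638.2 297.3 12 204 f
```

```text
clock: 34.28
position: [0.6397, 0.2987, 0.0125]
ee_rot: [-0.652, 3.073, 0.0]
force: [-0.7, 1.0, -0.8]
width: 0.258
gripper_force: 25.0
cur [0.6397 0.2987 0.0125] -156.0 turn units -0.01 shift units after turn [ 0.05 -0.02  0.01] before turn [ 0.05 -0.02  0.01] tilt [-0.001  0.    -1.   ] j [-0.7   0.79  0.32  1.56 -0.3   0.84  1.72] F [-0.7  1.  -0.8] w 23.8 g 25.0 t 34.27
```

```bash
python3 -m creep '[[0,-0.015,0.015,0,0],[0,0,0,0,0],[0,0,0,0,0.3],[0,0,0,0,0.4],[0,0,0,0,0.6],[0,0,0,0,0.9],[0,0,0,0,1],[0,0,-0.5,0,1],[0,0,-1,0,1],[0,0,-1,0,1],[0,0,-1,0,1],[0,0,0,0,1]]'
python3 -m creep '[[0,0,-1,0,1],[0,0,-0.5,0,1],[0.9,0,0,0,1],[0.9,0,0,0,1],[0,0,0,0,1],[0,0,0,0,1]]'
python3 - <<'E'
from h import *
im=vision.get_image("wrist");P=cloud(im);z=P[...,2];hsv=cv2.cvtColor(im["pixels"],cv2.COLOR_BGR2HSV)
d=P[...,:2]-[.620,.2892];n=np.hypot(d[...,0],d[...,1])<.1
print("gouge",fit(im,n&(z>.014)&(z<.05),.020));print("board",fit(im,n&(z>.004)&(z<.05),.008))
cv2.imwrite("pics/w9.png",im["pixels"])
st()
im=vision.get_image("top");cv2.imwrite("pics/top9.png",cv2.resize(im["pixels"][100:270,160:500],None,fx=2.3,fy=2.3))
E
```

```text
clock: 35.78
position: [0.6423, 0.2988, 0.1572]
ee_rot: [-0.651, 3.065, 0.003]
force: [0.1, -0.4, 0.4]
width: 1.001
gripper_force: 0.0
clock: 36.52
position: [0.5744, 0.2693, 0.2121]
ee_rot: [-0.653, 3.072, 0.001]
force: [0.4, -0.4, 0.5]
width: 1.001
gripper_force: 0.0
gouge {'n': 1673, 'rect': [610.4, 286.3], 'wh': [119.5, 24.3], 'ang': 23.5, 'mean': [618.0, 289.3], 'pca': np.float64(23.9)}
board {'n': 4675, 'rect': [608.2, 283.9], 'wh': [136.8, 47.9], 'ang': 23.9, 'mean': [605.5, 282.7], 'pca': np.float64(23.8)}
{'clock': 36.575, 'joints': [-0.788, 0.476, 0.396, 1.592, -0.198, 1.113, 1.647], 'position': [0.575, 0.269, 0.212], 'ee_rot': [-0.653, 3.072, 0.0], 'force': [-0.7, -0.431, -0.384], 'width': 1.005, 'gripper_force': 0.0}
```

View pics/w9.png

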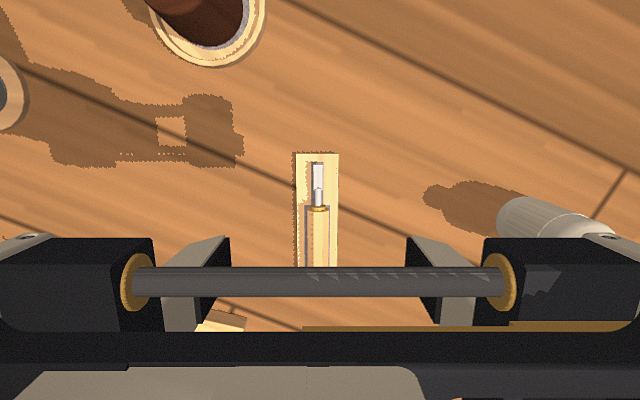

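View pics/top9.png

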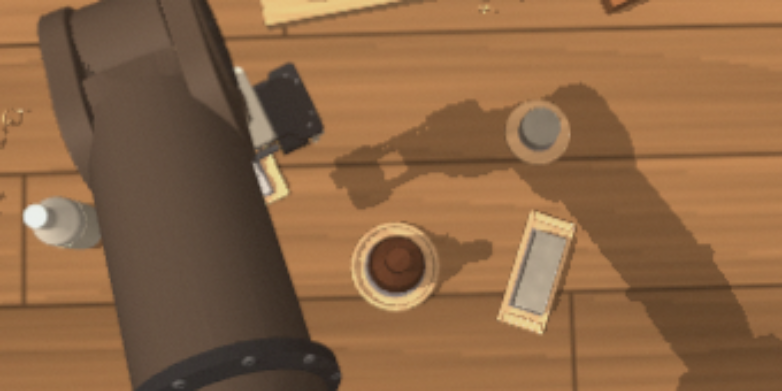

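Everything looks seated. I'll swing the arm away for one unobstructed check.

```bash
python3 -m creep '[[0,0,-0.8,0,1],[0.5,-0.6,-0.2,0,1],[0.75,-0.95,0,0,1],[0.75,-0.95,0,0,1],[0.75,-0.95,0,0,1],[0.75,-0.95,0,0,1],[0.75,-0.95,0,0,1],[0.75,-0.95,0,0,1],[0.75,-0.95,0,0,1],[0.75,-0.95,0,0,1],[0,0,0,0,1],[0,0,0,0,1]]'
python3 - <<'E'
from h import *
ims=[vision.get_image(n) for n in("top","scene")]
im=ims[0];P=cloud(im);z=P[...,2];hsv=cv2.cvtColor(im["pixels"],cv2.COLOR_BGR2HSV)
def near(c,r): d=P[...,:2]-np.array(c)/1000;return np.hypot(d[...,0],d[...,1])<r/1000
for n,c,r,t,zp in(("stone",(444.5,-84),70,.029,.036),("puck",(629,-93),45,.034,.04),("mallet",(457,99.5),50,.15,.173),("gouge",(620,289),85,.0145,.02)):
    m=near(c,r)&(z>t)&(z<.2)
    if m.any(): print(n,fit(im,m,zp))
a=cv2.resize(im["pixels"][120:260,220:500],(800,400),interpolation=cv2.INTER_CUBIC);b=cv2.resize(ims[1]["pixels"][140:340,140:460],(320,200))
cv2.imwrite("pics/end.png",np.vstack([a,np.hstack([b,np.zeros((200,480,3),np.uint8)])]))
st()
E
```

```text
clock: 38.12
position: [0.4704, -0.1362, 0.2515]
ee_rot: [-0.652, 3.073, 0.0]
force: [-0.8, 0.9, 0.5]
width: 1.0
gripper_force: 0.0
stone {'n': 442, 'rect': [444.5, -82.3], 'wh': [41.0, 100.0], 'ang': 160.5, 'mean': [441.0, -80.0], 'pca': np.float64(164.9)}
puck {'n': 227, 'rect': [630.5, -91.4], 'wh': [45.8, 48.7], 'ang': 132.8, 'mean': [630.6, -91.4], 'pca': np.float64(135.0)}
mallet {'n': 96, 'rect': [460.6, 98.5], 'wh': [25.5, 25.5], 'ang': 88.4, 'mean': [460.0, 99.1], 'pca': np.float64(133.5)}
gouge {'n': 314, 'rect': [622.3, 291.7], 'wh': [142.6, 24.8], 'ang': 24.0, 'mean': [632.9, 296.5], 'pca': np.float64(24.2)}
{'clock': 38.225, 'joints': [-0.309, 0.197, 0.577, 1.892, -0.121, 1.087, 2.307], 'position': [0.47, -0.135, 0.251], 'ee_rot': [0.656, -3.072, -0.0], 'force': [0.573, 0.646, 0.101], 'width': 0.998, 'gripper_force': 0.0}
```

View pics/end.png

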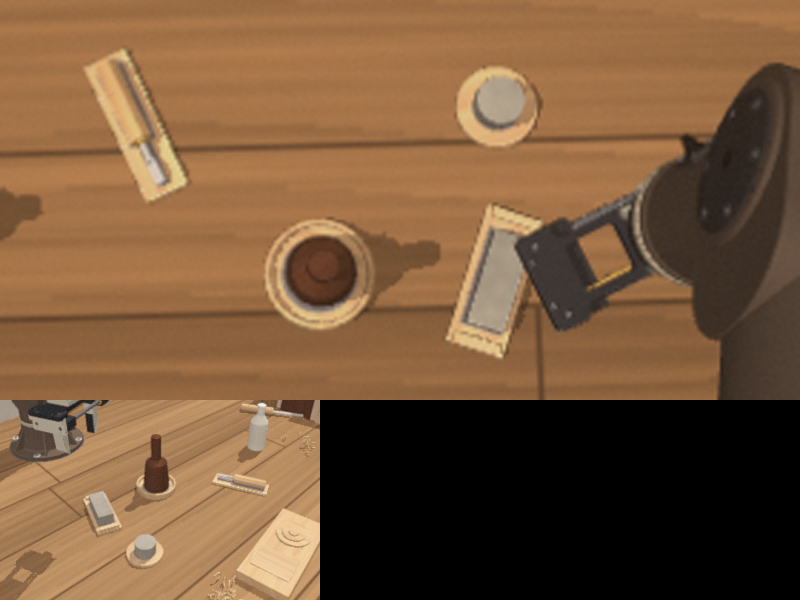

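The final view shows all four tools on their rests, within about 3 mm by the fits. The glue bottle stands where it was, and the arm is clear.

```bash
python3 -c "
from cell import sign_off
print(sign_off())"
```

```text
the job is handed in; nothing more can be done
None
```

I placed all four tools on their rests in the order asked and let go of each, leaving the glue bottle untouched; the final camera fits put each within about 3 mm of its rest's centre, and I handed the job in at about 38 s (no verdict came back).

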